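Load the sample cartridge and hold the tray at its click notch

ROBOT

A 6-joint arm with a two-finger parallel gripper is mounted at the origin on the work surface. World frame = base frame: x ahead of the robot, y to its left, z up, the work surface at z = 0. Lengths are in m, angles in degrees, forces in N, time in s.
With the tool pointing down it reaches from about 0.3 to 0.75 m from the base axis. Payload 8.5 kg.
Tool frame: the origin (TCP) lies between the finger pads; the fingertips stand 14 mm ahead of it and the grasp point (between the pads) lies 5 mm behind it; x points along the fingers, z is the direction in which the jaws open and shut, and the axes are right-handed (so a half turn about x gives the same grasp; the last joint's range is limited). The gripper opens to 85 mm and grips with 20 to 120 N. Pads are 22 mm wide; open, the fingers measure 114 mm over their backs; the gripper's body (76 mm by 85 mm) begins 54 mm behind the grasp point. The pads swing forward as they close: fully open they stand 13 mm farther back than shut.
Start: joints at [-87.966, 21.807, 74.336, -0, 83.858, -12.336], TCP at [0.136, -0.533, 0.245] pointing down, gripper open.
Joint ranges: [-178.18, 178.18], [-50.72, 133.34], [12.68, 142.11], [-81.47, 261.47], [9.98, 163.14], [-165.26, 165.26]. Speed limits (degrees/s): [136.94, 136.94, 180, 180, 180, 180].

INTERFACE

Orientations are given as a 3x3 rotation matrix whose columns are the frame's x, y, z axes.
In Python, from rig import env gives the robot as it stands.
- The arm moves only by the shell command python3 -m jog 'ROWS' [FORCE]. ROWS is JSON, a list of rows, each a list of 5 numbers: the opening, from -1 (shut) to 1 (fully open), so that 0 is half open, then the shift along the tool's x, y, z in m, then the turn about the tool's x in rad. In form: [[claw, dx, dy, dz, yaw], ...]. A call has 1 to 20 rows; each row is the pose to reach, as a shift and turn from the pose commanded when the call began, along the tool's axes at that moment; what a row does not reach only later rows make up. A row lasts 1/10 s, in which the tool goes at most 50 mm and 8.59 degrees, less where a joint would pass 70% of its speed; a pose out of reach is approached as far as the arm can. A call with a gripper value outside its range is refused whole. The fingers move at their own pace and stop on an object; FORCE is the grip in N (left out, the last holds). Time passes only in rows, so rows that repeat a pose let the fingers close. It gives the time, the measured TCP pose, the force and the opening at its end, in the units of the state.
- env.observe(): the state, without advancing time (a new reading comes with each control period).
- env.get_image(name): name is "side" or "top" or "wrist"; returns the picture (480x640x3 uint8, red, green, blue); there is no depth.
- env.camera_model(name): a dict with "fx", "fy", "cx", "cy" (pixels), "origin" and "orientation" of the camera in the world. Camera axes: x right, y up, looking along -z (the intrinsics and any distortion apply to the point x, -y, -z); pixel columns grow to the right and rows downward; lengths in m; the calibration is good to about 2 mm. A picture is of the moment at which its call begins: read the wrist's pose just before it. camera_model takes no time and is no camera call; for the wrist camera it gives the pose at the moment of the call.
- env.close_job(): hands the job in, once; it reports no verdict.
The state is a dict: "time_s": time; "q": joint angles; "qvel": joint speeds; "joint_efforts": joint torques, N m; "position": TCP position; "tool_rot": TCP orientation; "ft_force": force on the tool from outside, world axes, zero at the start; "wrist_torque": the same for the moment, N m; "grip_width": finger opening in m.
Only numpy, scipy, OpenCV 4.12 (cv2) and the standard library are available. Lean on these libraries where they do the work, as an engineer would, in place of code of your own. Each camera call takes 0.05 s, during which the arm holds its last target.

TASK

Lay the long sample cartridge flat and square in the pocket of the dock's sliding tray, then take the tray by its upright pull block and slide it along the empty stretch of rail, towards the far end, until you feel the ball click into the notch. Stop there, never running the tray on to its far end stop, and finish while still holding the pull block with the tray clicked in; leave the other things on the table where they are.

Things in the scene. Friction and masses are not known exactly. Their poses are not given: they have to be found in the camera images.
- cartridge_center (a point): the long sample cartridge, loose on the table: a grey flat block 64 x 44 x 14 mm (its x, y, z) with a grip rib on the middle of its top, 14 mm wide (x), 28 mm long (y) and 22 mm high, so 36 mm high in all; about 0.09 kg. The point is at its centre, 18 mm above its underside; z up. It fits either way round. The rib is pinched across its 14 mm width (along x).
- pocket (a point): centre of the flat floor of the pocket in the tray, 42 mm above the table. The pocket is 68 x 48 mm (x, y) and 10 mm deep; the cartridge's long side lies along the pocket's x, and when seated its centre is 18 mm above this point. The pocket's y axis is the direction of the tray's slide; z up. Around the pocket the top of the aluminium tray is flat, 52 mm above the table, 90 mm wide in x.
- grip_center (a point): centre of the tray's pull block, a black upright block fixed on top of the tray, 40 x 14 x 34 mm (x, y, z), standing from 52 to 86 mm above the table; axes as the pocket's. It stands 68 mm from the pocket's centre towards -y, moves with the tray, and is pinched across its 14 mm (along y); 54 mm of space lies between its centre and the rib of a seated cartridge.
- tray (a joint): position of the tray along the dock's rail (m): 0 at the near end stop, grows along the pocket's +y, 0.110 at the far end stop. It starts at 0 to 0.025 and slides with about 2 N of drag. The notch is somewhere between 0.050 and 0.085, a different place each time, and cannot be seen.
- ball (a joint): how far the spring ball under the tray has dropped (m): 0 to 0.001 while it rides on the flat bar, about 0.0045 to 0.005 when it sits in the notch. The top of a steel pin of 7 mm diameter, between pull block and pocket, goes down with it. From about 7 mm before the notch the ball pulls the tray forward with up to about 10 N, so the push turns into a pull on the fingers; at the notch the force passes through zero, and driving the tray on out of it takes about 12 N.
- short_cart_center (a point): a short cartridge, not wanted: same as the long one but only 40 mm long (x); loose. The point is 18 mm above its underside.
- dock: the dock, a black case 130 x 240 x 30 mm (x, y, z) fixed to the table, with the rail on top along its y; origin at the centre of its underside.
- phone: phone lying flat, 148 x 72 x 9 mm (x, y, z), loose; origin at the centre of its underside.
- hub: small flat hub box, 95 x 34 x 16 mm (x, y, z), loose; origin at the centre of its underside.
- mug: white mug, 80 mm across, 90 mm high, handle to its +y, loose; origin at the centre of its underside.
- pedal: grey effects box with small knobs, 115 x 65 x 49 mm (x, y, z), loose; origin at the centre of its underside.
- jack: metal plug adapter lying down, about 62 x 14 x 14 mm along its x, loose; origin under its barrel's centre.
Things that resemble listed ones, but are neither listed nor needed, are in the scene too. Leave any blue or orange look-alike of the part that bears cartridge_center alone.

How it is judged (in metres and radians):
On the way, in this order (a step that is already met when the one before it is completed fails the run):
1. the long cartridge lies flat and square in the tray's pocket (x of cartridge_center in the frame of pocket between -0.003 and 0.003 m and y of cartridge_center in the frame of pocket between -0.003 and 0.003 m and z of cartridge_center in the frame of pocket between 0.0155 and 0.02 m and angle between the x axis of cartridge_center and the x axis of pocket, either way round below 0.08 rad and angle between cartridge_center's own z axis and vertical below 0.06 rad), for 0.3 s.
2. the tray is held by its pull block with the ball in the notch (all of step 1 and value of joint ball between 0.0034 and 0.007 m and contact force between the fingers and tray_c5 above 4 N and velocity of joint tray between -0.01 and 0.01 m/s), for 0.2 s.
At the end, for the whole second after the job is handed in: Long cartridge in the pocket: within 3 mm of centre, bottomed (centre 15.5 to 20 mm above the floor), square to 0.08 rad, level to 0.06 rad. Ball dropped 3.4 mm or more in the notch, tray at rest (under 10 mm/s), fingers still holding the pull block with over 4 N (all of step 2); the arm keeps its last pose, push and grip.
It fails at once if the tray is run on to its far end stop (value of joint tray above 0.106 m).
It fails at once if another thing on the table is moved by more than 25 mm (distance of any of short_cart_center, phone, hub, mug, pedal, jack from where it was at the start of the episode above 0.025 m).
It also fails if it takes over 72 s, if anything falls off the work surface, if the arm or the gripper's body presses on something with over 40 N, if the wrist force passes 120 N, or if a joint passes its speed limit or range.

## Working session

There is one attempt and no reset: what is moved stays moved. The work goes in short steps, Python scripts to look and compute and a shell command to move; the robot and the scene stay as the last step left them, time stands still between calls to the robot, and variables do not carry over. Pictures are saved under pics/ and viewed, and the job is handed in when it is done.

```bash
ls; mkdir -p pics; python3 - <<'E'
from rig import env
import cv2
s=env.observe();print(s)
for n in("side","top","wrist"):
    im=env.get_image(n);cv2.imwrite(f"pics/{n}0.png",im[:,:,::-1]);m=env.camera_model(n);print(n,m)
E
```

```text
pics
{'time_s': 0.0, 'q': array([-8.79652037e+01,  2.18427324e+01,  7.43868486e+01,  1.50756370e-03,
        8.38584257e+01, -1.23358129e+01]), 'qvel': array([ 0.05826711,  0.01276487, -0.01028485,  0.02042845, -0.07541187,
        0.01243109]), 'joint_efforts': array([-2.83710369e-04, -4.48460448e+01, -2.31276870e+01, -1.78524551e-04,
        4.72665604e-03, -2.67210442e-05]), 'position': array([ 0.13649963, -0.53250043,  0.24468311]), 'tool_rot': array([[-2.83936248e-05,  9.68711312e-01,  2.48190235e-01],
       [ 1.53596563e-03,  2.48189985e-01, -9.68710159e-01],
       [-9.99998820e-01,  3.53706478e-04, -1.49495429e-03]]), 'ft_force': array([-0.18754905,  0.7592511 ,  0.83436157]), 'wrist_torque': array([ 0.00769291, -0.03606201,  0.04813522]), 'grip_width': 0.08540404384758501}
side {'fx': 505.38216299729373, 'fy': 505.38216299729373, 'cx': 319.7177254943924, 'cy': 240.7050301913182, 'origin': array([0.50146468, 0.73518104, 0.69201254]), 'orientation': array([[-0.9992703 ,  0.02617932, -0.02781218],
       [-0.03807383, -0.62472668,  0.77991471],
       [ 0.00304262,  0.78040452,  0.62526756]])}
top {'fx': 495.0263935207859, 'fy': 495.0263935207859, 'cx': 316.0596804049851, 'cy': 238.0863739578816, 'origin': array([ 0.38443055, -0.02473242,  1.06039023]), 'orientation': array([[-0.00644619,  0.98795952, -0.15457826],
       [-0.99996446, -0.00720861, -0.00437228],
       [-0.00543393,  0.15454458,  0.98797087]])}
wrist {'fx': 422.8973914915624, 'fy': 422.8973914915624, 'cx': 314.3263338723362, 'cy': 235.99040309588707, 'origin': array([ 0.21597218, -0.51192833,  0.37334459]), 'orientation': array([[ 2.49461843e-01,  9.17061450e-01,  3.11074084e-01],
       [-9.68384459e-01,  2.36431030e-01,  7.95732921e-02],
       [-5.73967286e-04, -3.21089808e-01,  9.47048576e-01]])}
```

View pics/top0.png

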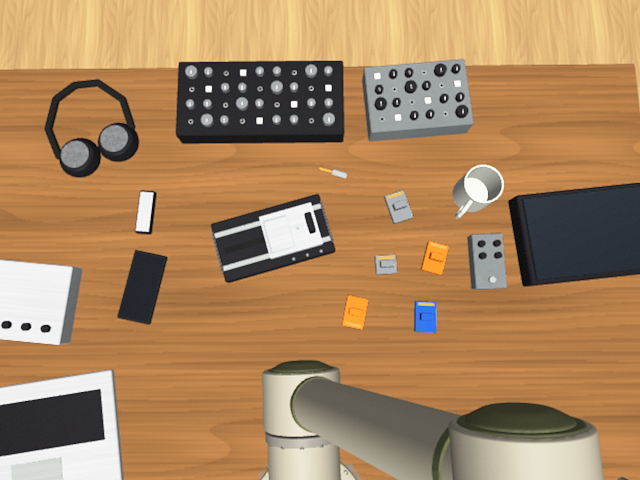

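View pics/side0.png

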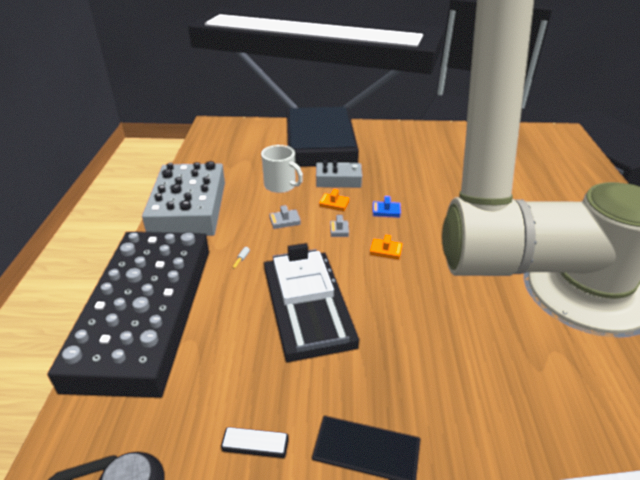

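View pics/wrist0.png

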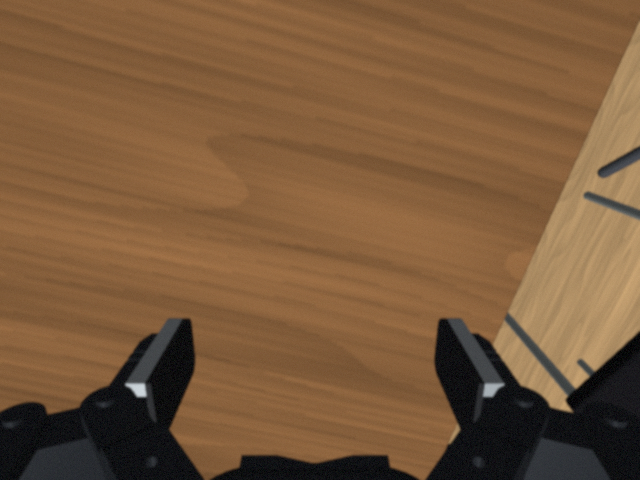

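Top view candidates:
- Grey at (399,207), longer.
- Grey at (386,264), short.
- Orange at (434,258) and (355,312), and blue at (426,316), all look-alikes to leave alone.

I choose the long grey one at (399,207). The dock is at (272,237), with the pull block at (318,222) and empty rail to the left.

```bash
cat > h.py <<'E'
import numpy as np, cv2
def ray(m,u,v):
    d=np.array([(u-m['cx'])/m['fx'],-(v-m['cy'])/m['fy'],-1.]);return m['orientation']@d
def onz(m,u,v,z):
    d=ray(m,u,v);o=m['origin'];return o+d*(z-o[2])/d[2]
def proj(m,p):
    c=m['orientation'].T@(np.array(p)-m['origin']);return m['cx']+m['fx']*c[0]/-c[2], m['cy']-m['fy']*c[1]/-c[2]
E
python3 - <<'E'
from h import *
im=cv2.imread('pics/top0.png')
a=cv2.resize(im[180:300,350:470],None,fx=5,fy=5,interpolation=cv2.INTER_CUBIC);cv2.imwrite('pics/c1.png',a)
b=cv2.resize(im[185:290,205:345],None,fx=5.5,fy=5.5,interpolation=cv2.INTER_CUBIC);cv2.imwrite('pics/c2.png',b)
im=cv2.imread('pics/side0.png')
b=cv2.resize(im[180:360,240:420],None,fx=3.3,fy=3.3,interpolation=cv2.INTER_CUBIC);cv2.imwrite('pics/c3.png',b)
E
```

```text
(no output)
```

View pics/c1.png

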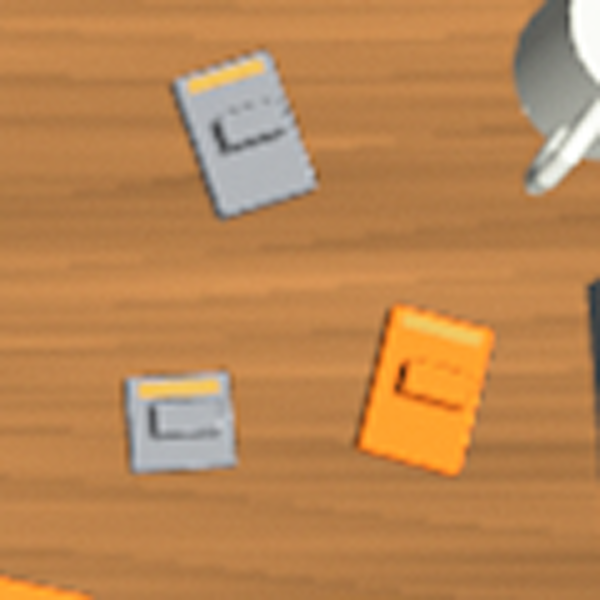

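View pics/c2.png

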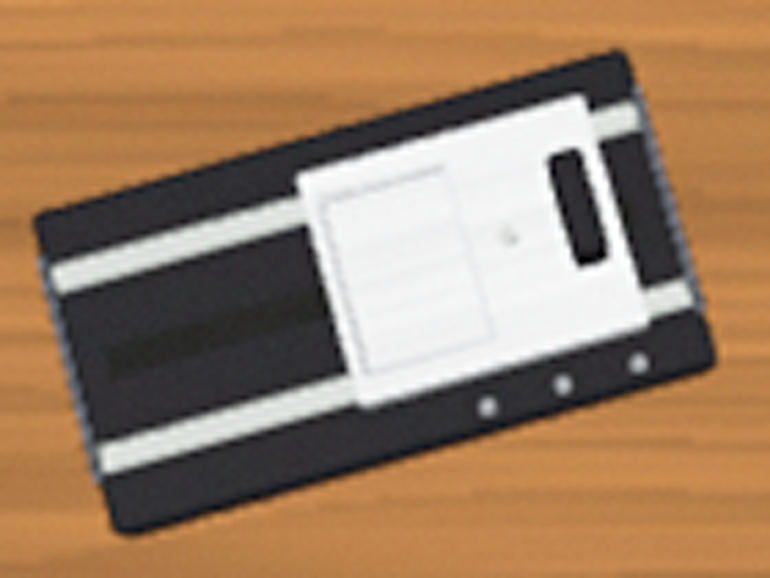

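View pics/c3.png

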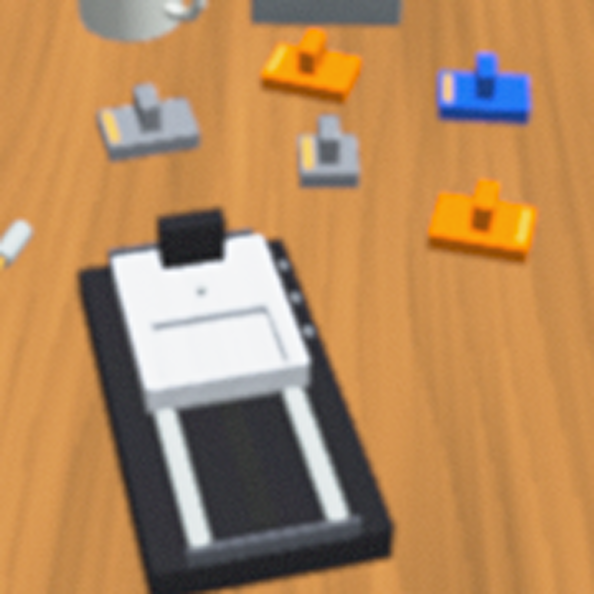

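The c1 crop confirms the long cartridge: its body is longer than the short one's (about 140 px against 95 in the crop), with the rib at its middle. The c2 crop shows the pocket outline and the black pull block. Next I turn these into positions.

```bash
python3 - <<'E'
from h import *
from rig import env
m=env.camera_model('top'); im=cv2.imread('pics/top0.png')
c=lambda p,f,o:((p[0]+.5)/f-.5+o[0],(p[1]+.5)/f-.5+o[1])
hsv=cv2.cvtColor(im,cv2.COLOR_BGR2HSV)
# cartridge mask
k=np.zeros(im.shape[:2],np.uint8);k[185:228,380:416]=1
mask=(((hsv[...,1]<70)|((hsv[...,2]>190)&(hsv[...,0]>17)))&(k>0)).astype(np.uint8)
cs=max(cv2.findContours(mask,0,2)[0],key=cv2.contourArea)
P=np.array([onz(m,*p[0],.014)[:2] for p in cs],np.float32)*1000
print('cart rect mm',cv2.minAreaRect(P))
P=np.array([onz(m,*c(p,5,(350,180)),.014)[:2] for p in[(176,82),(268,52),(316,186),(226,216)]]);print('cart',P.mean(0),P, np.linalg.norm(np.diff(P,axis=0),axis=1))
d=P[0]-P[3]+P[1]-P[2];print('ang x',np.degrees(np.arctan2(d[1],d[0])))
P=np.array([onz(m,*c(p,5.5,(205,185)),.052)[:2] for p in[(298,175),(583,95),(648,325),(368,408)]]);print('tray',P.mean(0),np.linalg.norm(np.diff(P,axis=0),axis=1))
d=P[0]-P[1]+P[3]-P[2];print('ang y',np.degrees(np.arctan2(d[1],d[0])))
P=np.array([onz(m,*c(p,5.5,(205,185)),.052)[:2] for p in[(322,200),(445,165),(492,335),(368,373)]]);print('pocket',P.mean(0),P,np.linalg.norm(np.diff(P,axis=0),axis=1))
d=P[0]-P[1]+P[3]-P[2];a=np.arctan2(d[1],d[0]);print('ang y',np.degrees(a))
P=np.array([onz(m,*c(p,5.5,(205,185)),.086)[:2] for p in[(548,157),(578,150),(607,257),(580,268)]]);print('grip',P.mean(0),P)
E
```

```text
cart rect mm ((615.9078369140625, -198.18350219726562), (64.98453521728516, 45.81136703491211), 18.327964782714844)
cart [ 0.61622493 -0.1993881 ] [[ 0.63935812 -0.16963481]
 [ 0.65240387 -0.20991168]
 [ 0.59298833 -0.22855461]
 [ 0.5801494  -0.1894513 ]] [0.04233695 0.0622717  0.04115711]
ang x 17.963324009497427
tray [0.55945556 0.03178856] [0.11192435 0.09148515 0.10894568]
ang y 105.9251244435353
pocket [0.552813   0.05718513] [[0.57897248 0.08927565]
 [0.59208275 0.04291332]
 [0.5270952  0.02512413]
 [0.51310156 0.07142742]] [0.04818034 0.06737831 0.04837164]
ang y 106.30374613581596
grip [ 0.56881424 -0.0079291 ] [[ 0.58777591  0.00301703]
 [ 0.59030158 -0.00795027]
 [ 0.55057764 -0.0183019 ]
 [ 0.54660182 -0.00848128]]
```

```bash
python3 -m jog '[[0,0,0.05,-0.02,-0.15],[0,0,0.09,-0.034,-0.3],[0,0,0.13,-0.05,-0.45],[0,0,0.17,-0.065,-0.6],[0,0,0.21,-0.08,-0.75],[0,0,0.25,-0.095,-0.9],[0,0,0.29,-0.11,-1.05],[0,0,0.33,-0.125,-1.2],[0,0,0.37,-0.14,-1.35],[0,0,0.41,-0.155,-1.5],[0,0,0.45,-0.17,-1.634],[0,0.02,0.49,-0.185,-1.634],[0,0.04,0.53,-0.2,-1.634],[0,0.075,0.547,-0.204,-1.634],[0,0.075,0.547,-0.204,-1.634],[0,0.075,0.547,-0.204,-1.634],[0,0.075,0.547,-0.204,-1.634],[0,0.075,0.547,-0.204,-1.634]]' 40; python3 - <<'E'
from rig import env
import cv2,pickle
s=env.observe();m=env.camera_model('wrist');im=env.get_image('wrist');cv2.imwrite("pics/w1.png",im[:,:,::-1])
pickle.dump((s,m),open('w1.pkl','wb'))
E
```

```text
time_s: 1.95
position: [0.6155, -0.2005, 0.1723]
tool_rot: [[0.002, -0.308, 0.952], [-0.001, 0.952, 0.308], [-1.0, -0.002, 0.002]]
ft_force: [0.1, 0.7, 0.2]
grip_width: 0.0427
```

View pics/w1.png

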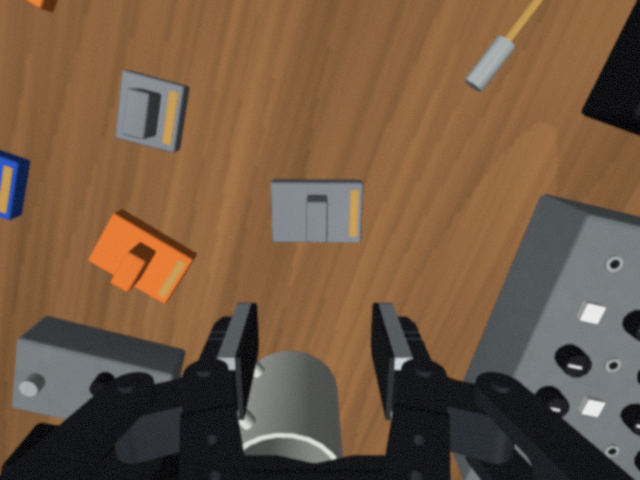

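```bash
python3 - <<'E'
from h import *
import pickle
s,m=pickle.load(open('w1.pkl','rb')); im=cv2.imread('pics/w1.png')
a=cv2.resize(im[165:255,255:380],None,fx=6,fy=6,interpolation=cv2.INTER_CUBIC);cv2.imwrite('pics/c4.png',a)
print(s['position'],m['origin'])
from rig import env
t=env.camera_model('top')
for p in [(478,180),(464,212)]: print(onz(t,*p,.09))
E
```

```text
[ 0.61553564 -0.20048741  0.17225065] [ 0.58931137 -0.12141532  0.30052936]
[ 0.65248904 -0.34792143  0.09      ]
[ 0.58683774 -0.31625994  0.09      ]
```

View pics/c4.png

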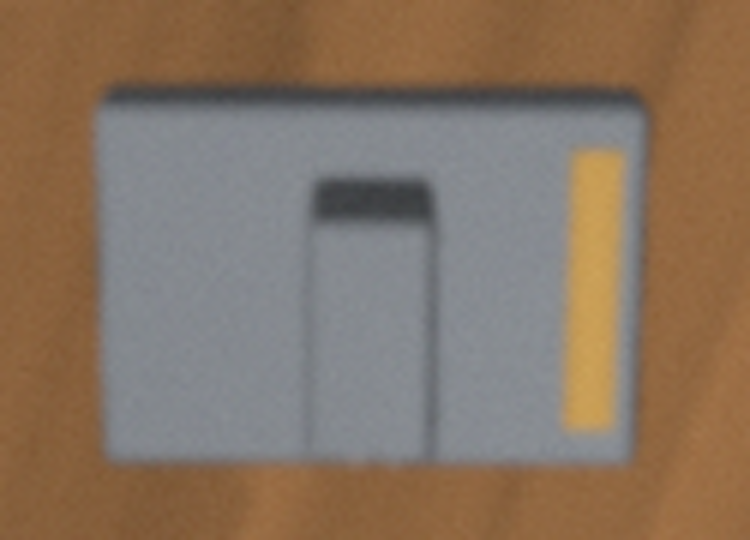

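```bash
python3 - <<'E'
from h import *
import pickle
s,m=pickle.load(open('w1.pkl','rb'))
c=lambda p:((p[0]+.5)/6-.5+255,(p[1]+.5)/6-.5+165)
P=np.array([onz(m,*c(p),.014) for p in[(97,104),(645,107),(632,460),(105,460)]])
C=P.mean(0);d=P[1]-P[0]+P[2]-P[3];a=np.degrees(np.arctan2(d[1],d[0]))
print(C,np.linalg.norm(np.diff(P,axis=0),axis=1),a)
R=np.array([onz(m,*c(p),.036) for p in[(312,220),(432,222)]]);print('rib +y end',R.mean(0),np.linalg.norm(R[0]-R[1]))
print('expected rib end',C[:2]+.014*np.array([-np.sin(np.radians(a)),np.cos(np.radians(a))]))
T=s['tool_rot'];print('tool delta',T.T@(np.r_[C[:2],.031]-s['position']),'tz ang',np.degrees(np.arctan2(T[1,2],T[0,2])))
E
```

```text
[ 0.61570633 -0.19728842  0.014     ] [0.06266864 0.0428512  0.06315243] 17.813129296714873
rib +y end [ 0.61163495 -0.18442748  0.036     ] 0.012862964742342877
expected rib end [ 0.61142354 -0.18395959]
tool delta [0.14124581 0.00329646 0.00087458] tz ang 17.912912241673077
```

```bash
python3 -m jog '[[0,0.04,0.003,0.001,0],[0,0.08,0.003,0.001,0],[0,0.11,0.003,0.001,0],[0,0.125,0.003,0.001,0],[0,0.135,0.003,0.001,0],[0,0.14,0.003,0.001,0],[0,0.14,0.003,0.001,0],[-0.3,0.14,0.003,0.001,0],[-0.6,0.14,0.003,0.001,0],[-1,0.14,0.003,0.001,0],[-1,0.14,0.003,0.001,0],[-1,0.14,0.003,0.001,0],[-1,0.14,0.003,0.001,0],[-1,0.14,0.003,0.001,0]]' 40; python3 - <<'E'
from rig import env
import cv2
im=env.get_image('wrist');cv2.imwrite("pics/w2.png",im[:,:,::-1])
E
```

```text
time_s: 3.4
position: [0.6163, -0.1965, 0.0314]
tool_rot: [[0.002, -0.309, 0.951], [-0.001, 0.951, 0.309], [-1.0, -0.001, 0.001]]
ft_force: [-0.5, 0.8, 6.7]
grip_width: 0.0132
```

View pics/w2.png

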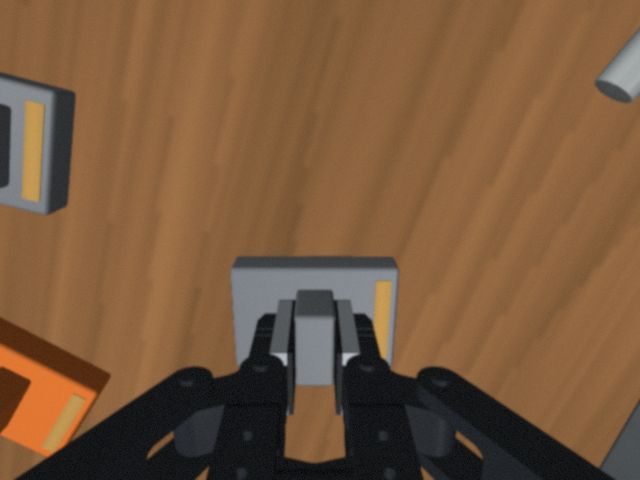

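The rib is held (width 13 mm, cartridge level between the pads). Lifting and stopping short of the dock to see the pocket up close.

```bash
python3 -m jog '[[-1,-0.02,0,0,0],[-1,-0.06,0,0,0],[-1,-0.1,0,0,0],[-1,-0.14,0,0,0],[-1,-0.14,0.04,0.004,0.01],[-1,-0.14,0.08,0.008,0.02],[-1,-0.14,0.12,0.012,0.03],[-1,-0.14,0.15,0.018,0.03],[-1,-0.14,0.175,0.018,0.03],[-1,-0.14,0.175,0.018,0.03],[-1,-0.14,0.175,0.018,0.03],[-1,-0.14,0.175,0.018,0.03],[-1,-0.14,0.175,0.018,0.03]]' 40; python3 - <<'E'
from rig import env
import cv2,pickle
s=env.observe();m=env.camera_model('wrist');im=env.get_image('wrist');cv2.imwrite("pics/w3.png",im[:,:,::-1])
pickle.dump((s,m),open('w3.pkl','wb'))
E
```

```text
time_s: 4.75
position: [0.5791, -0.0252, 0.1702]
tool_rot: [[-0.0, -0.279, 0.96], [-0.0, 0.96, 0.279], [-1.0, -0.0, -0.0]]
ft_force: [-0.1, -0.2, -0.6]
grip_width: 0.0132
```

View pics/w3.png

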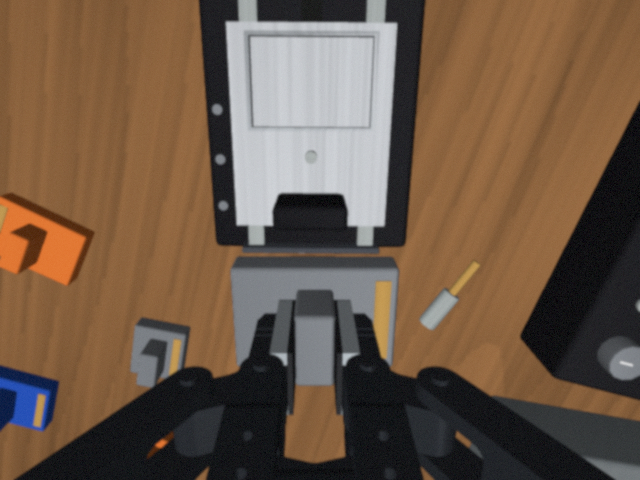

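```bash
python3 - <<'E'
from h import *
im=cv2.imread('pics/w3.png')
a=cv2.resize(im[15:140,235:390],None,fx=5,fy=5,interpolation=cv2.INTER_CUBIC);cv2.imwrite('pics/c5.png',a)
a=cv2.resize(im[240:400,220:410],None,fx=4,fy=4,interpolation=cv2.INTER_CUBIC)[:600];cv2.imwrite('pics/c6.png',a)
E
```

```text
(no output)
```

View pics/c5.png

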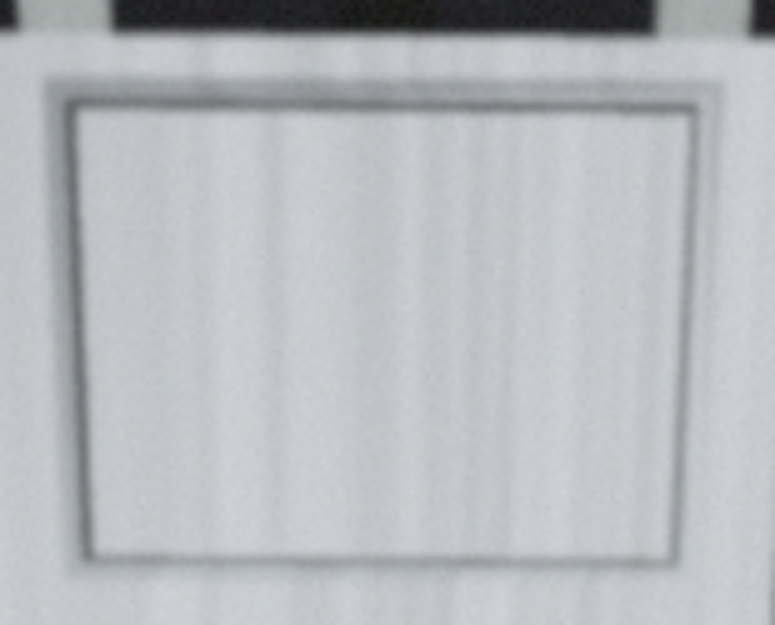

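View pics/c6.png

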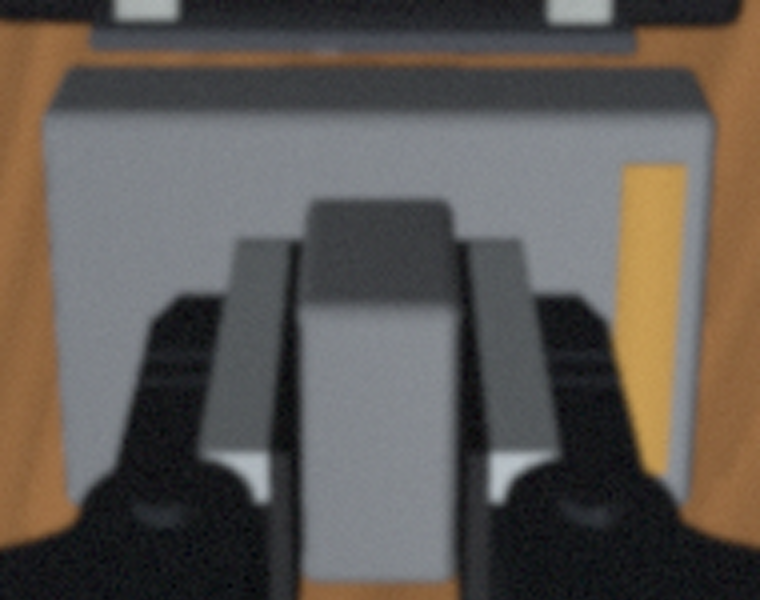

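```bash
python3 - <<'E'
from h import *
import pickle
s,m=pickle.load(open('w3.pkl','rb'))
c=lambda p,f,o:((p[0]+.5)/f-.5+o[0],(p[1]+.5)/f-.5+o[1])
def quad(px,z):
    P=np.array([onz(m,*c(p,5,(235,15)),z) for p in px]);d=P[1]-P[0]+P[2]-P[3]
    print(P.mean(0),np.linalg.norm(np.diff(P,axis=0),axis=1),np.degrees(np.arctan2(d[1],d[0])));return P.mean(0)
A=quad([(72,104),(695,107),(676,560),(88,560)],.042)
B=quad([(45,82),(720,85),(683,566),(72,566)],.052)
P=np.array([onz(m,*c(p,4,(220,240)),.1528) for p in[(45,112),(714,118)]])
d=P[1]-P[0];a=np.arctan2(d[1],d[0]);print('cart w',np.linalg.norm(d),'ang',np.degrees(a))
C=P.mean(0)+.022*np.array([np.sin(a),-np.cos(a),0]);print('cart c',C)
T=s['tool_rot'];print('tcp',s['position'],'cart-tcp in tool',T.T@(C-s['position']))
print('tool z ang',np.degrees(np.arctan2(T[1,2],T[0,2])))
for X in(A,B):print('delta',T.T@(X-C))
G=np.array([.5528,.0572,0]);print('topcam delta',T.T@(G-C))
P=np.array([onz(m,*p,.052) for p in[(227,22),(397,24),(386,227),(237,227)]]);print('tray',np.linalg.norm(np.diff(P,axis=0),axis=1),P.mean(0)); d=P[1]-P[0]+P[2]-P[3];print(np.degrees(np.arctan2(d[1],d[0])))
E
```

```text
[0.55206159 0.05902521 0.042     ] [0.06879276 0.04856411 0.06927923] 16.15282437009539
[0.55169742 0.0594597  0.052     ] [0.07141316 0.04948167 0.06924543] 16.1604015713014
cart w 0.062525564622584 ang 15.741234421940302
cart c [ 0.57888642 -0.02649879  0.1528    ]
tcp [ 0.57905685 -0.025172    0.17017724] cart-tcp in tool [ 0.01737732 -0.00122608 -0.00053244]
tool z ang 16.200738214350036
delta [ 0.11079776  0.08961503 -0.00188923]
delta [ 0.10079776  0.09013361 -0.00211852]
topcam delta [ 0.15279779  0.08765741 -0.001686  ]
tray [0.08941979 0.11199961 0.09109979] [0.55996261 0.03323951 0.052     ]
15.981786471017232
```

```bash
python3 -m jog '[[-1,0,0.03,0,0],[-1,0,0.06,-0.001,0],[-1,0,0.08,-0.0015,0],[-1,0,0.0895,-0.0015,0],[-1,0.02,0.0895,-0.0015,0],[-1,0.04,0.0895,-0.0015,0],[-1,0.06,0.0895,-0.0015,0],[-1,0.072,0.0895,-0.0015,0],[-1,0.076,0.0895,-0.0015,0],[-1,0.076,0.0895,-0.0015,0],[-1,0.076,0.0895,-0.0015,0],[-1,0.076,0.0895,-0.0015,0]]' 40; python3 - <<'E'
from rig import env
import cv2,pickle
s=env.observe();m=env.camera_model('wrist');im=env.get_image('wrist');cv2.imwrite("pics/w4.png",im[:,:,::-1])
pickle.dump((s,m),open('w4.pkl','wb'))
im=env.get_image('side');cv2.imwrite("pics/s4.png",im[:,:,::-1])
b=cv2.resize(im[180:360,220:420,::-1],None,fx=3.3,fy=3.3,interpolation=cv2.INTER_CUBIC);cv2.imwrite('pics/c7.png',b)
E
```

```text
time_s: 6.0
position: [0.5528, 0.0612, 0.0952]
tool_rot: [[0.002, -0.28, 0.96], [-0.0, 0.96, 0.28], [-1.0, -0.001, 0.001]]
ft_force: [0.1, -0.1, -0.7]
grip_width: 0.0129
```

View pics/w4.png

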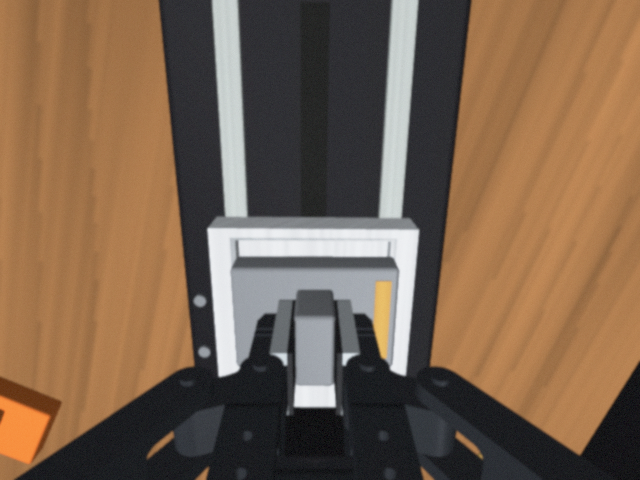

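View pics/c7.png

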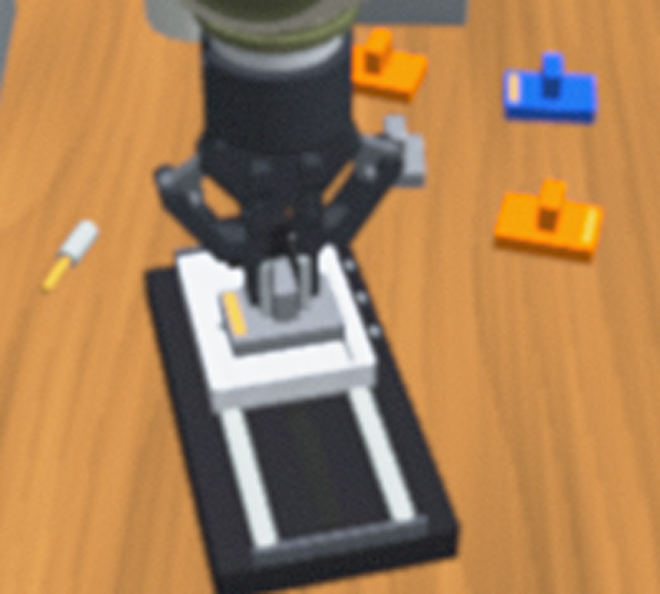

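```bash
python3 - <<'E'
from h import *
im=cv2.imread('pics/w4.png')
a=cv2.resize(im[205:385,200:425],None,fx=3.3,fy=3.3,interpolation=cv2.INTER_CUBIC);cv2.imwrite('pics/c8.png',a)
E
```

```text
(no output)
```

View pics/c8.png

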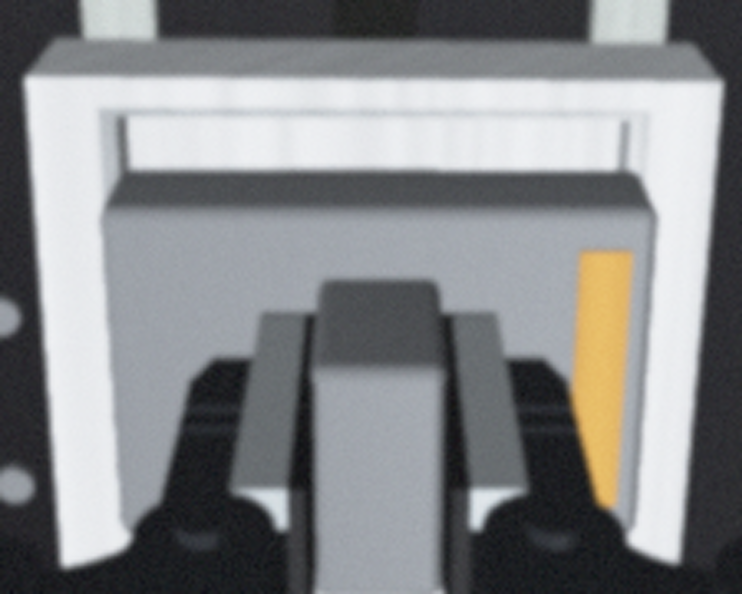

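```bash
python3 - <<'E'
from h import *
import pickle
s,m=pickle.load(open('w4.pkl','rb'))
c=lambda p:((p[0]+.5)/3.3-.5+200,(p[1]+.5)/3.3-.5+205)
T=s['tool_rot']
def e(n,px,z):
    P=np.array([onz(m,*c(p),z) for p in px]);L=(P-s['position'])@T
    d=P[1]-P[0];print(n,'mid tool y,z',(L.mean(0)[1:]*1000).round(2),'w',np.linalg.norm(d).round(4),'ang',np.degrees(np.arctan2(d[1],d[0])).round(2))
e('tray',[(25,78),(722,82)],.052)
e('rim',[(98,110),(650,112)],.052)
e('floor',[(125,115),(624,117)],.052)
e('cart top',[(105,210),(656,215)],.0778)
e('cart bot',[(122,173),(640,175)],.0638)
z=s['position'][2]
E
```

```text
tray mid tool y,z [28.01 -1.04] w 0.09 ang 15.99
rim mid tool y,z [23.78 -0.99] w 0.0718 ang 16.11
floor mid tool y,z [23.09 -0.93] w 0.065 ang 16.09
cart top mid tool y,z [20.52 -0.15] w 0.0624 ang 15.76
cart bot mid tool y,z [19.65 -0.09] w 0.0637 ang 16.09
```

```bash
python3 -m jog '[[-1,0.003,0,-0.001,0],[-1,0.006,0,-0.001,0],[-1,0.009,0,-0.001,0],[-1,0.012,0,-0.001,0],[-1,0.014,0,-0.001,0],[-1,0.015,0,-0.001,0],[-1,0.015,0,-0.001,0],[-1,0.015,0,-0.001,0]]' 40
python3 -m jog '[[-1,0.001,0,0,0],[-1,0.002,0,0,0],[-1,0.003,0,0,0],[-1,0.004,0,0,0],[-1,0.005,0,0,0],[-1,0.006,0,0,0],[-1,0.006,0,0,0]]' 40
```

```text
time_s: 6.9
position: [0.5514, 0.061, 0.0794]
tool_rot: [[0.0, -0.28, 0.96], [-0.0, 0.96, 0.28], [-1.0, -0.0, 0.0]]
ft_force: [-0.4, -0.1, -1.9]
grip_width: 0.013
time_s: 7.6
position: [0.5514, 0.061, 0.0734]
tool_rot: [[0.0, -0.28, 0.96], [0.0, 0.96, 0.28], [-1.0, -0.0, 0.0]]
ft_force: [-1.0, 0.0, 1.1]
grip_width: 0.0132
```

```bash
python3 -m jog '[[-1,0.0005,0,0,0],[-1,0.001,0,0,0],[-1,0.001,0,0,0],[-1,0.001,0,0,0]]' 40; python3 - <<'E'
from rig import env
import cv2
im=env.get_image('wrist')
b=cv2.resize(im[205:385,200:425,::-1],None,fx=3.3,fy=3.3,interpolation=cv2.INTER_CUBIC);cv2.imwrite('pics/c9.png',b)
E
```

```text
time_s: 8.0
position: [0.5514, 0.061, 0.0733]
tool_rot: [[0.001, -0.28, 0.96], [-0.0, 0.96, 0.28], [-1.0, -0.0, 0.001]]
ft_force: [-4.2, 0.5, 9.1]
grip_width: 0.0131
```

View pics/c9.png

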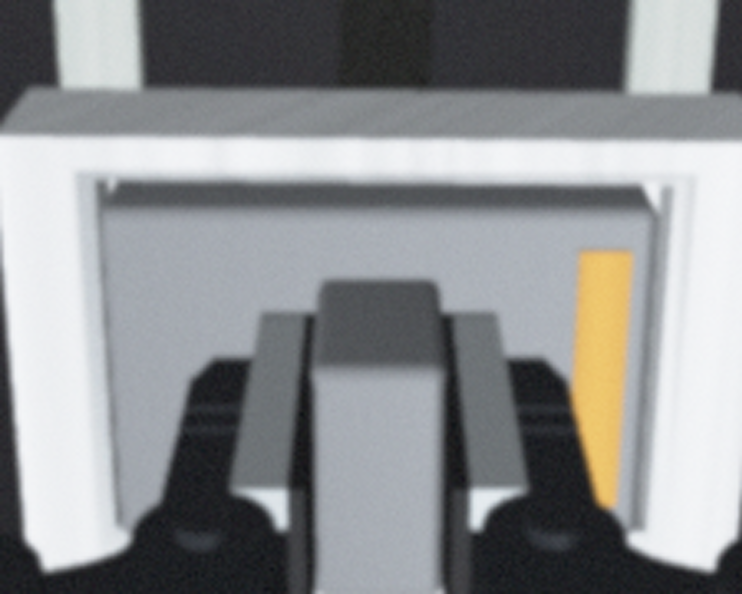

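```bash
python3 -m jog '[[-0.7,-0.001,0,0,0],[-0.5,-0.001,0,0,0],[-0.3,-0.001,0,0,0],[-0.2,-0.001,0,0,0],[-0.2,-0.001,0,0,0],[-0.2,-0.001,0,0,0],[-0.2,-0.02,0,0,0],[-0.2,-0.05,0,0,0],[-0.2,-0.09,0,0,0],[-0.2,-0.1,0,0,0],[-0.2,-0.1,-0.03,0,0],[-0.2,-0.1,-0.06,0,0],[-0.2,-0.1,-0.09,0,0],[-0.2,-0.1,-0.09,0,0],[-0.2,-0.1,-0.09,0,0],[-0.2,-0.1,-0.09,0,0]]' 40; python3 - <<'E'
from rig import env
import cv2,pickle
s=env.observe();m=env.camera_model('wrist');im=env.get_image('wrist');cv2.imwrite("pics/w5.png",im[:,:,::-1])
pickle.dump((s,m),open('w5.pkl','wb'))
b=cv2.resize(im[0:240,180:460,::-1],None,fx=2.5,fy=2.5,interpolation=cv2.INTER_CUBIC);cv2.imwrite('pics/c10.png',b)
E
```

```text
time_s: 9.65
position: [0.5762, -0.0247, 0.172]
tool_rot: [[-0.001, -0.281, 0.96], [0.0, 0.96, 0.281], [-1.0, 0.001, -0.001]]
ft_force: [0.4, -0.3, 0.0]
grip_width: 0.0342
```

View pics/w5.png

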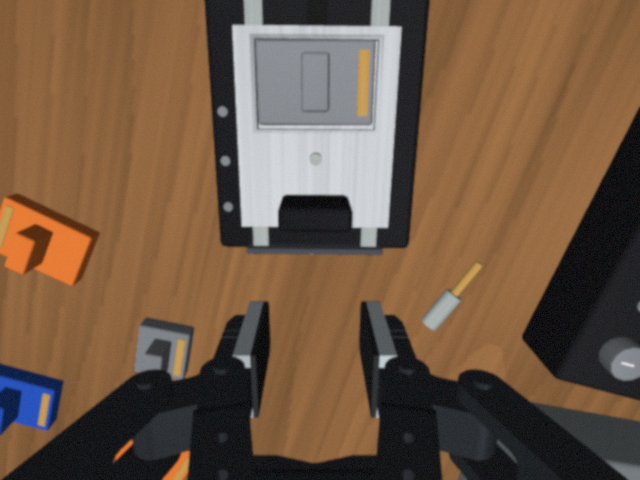

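View pics/c10.png

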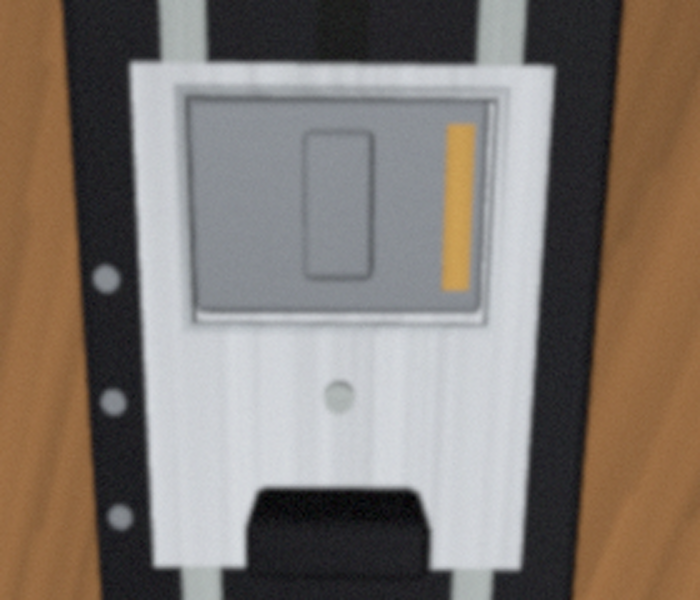

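```bash
python3 - <<'E'
from h import *
import pickle
im=cv2.imread('pics/w5.png')
b=cv2.resize(im[180:260,260:380],None,fx=6,fy=6,interpolation=cv2.INTER_CUBIC);b=cv2.convertScaleAbs(b,alpha=2.5);cv2.imwrite('pics/c11.png',b)
s,m=pickle.load(open('w5.pkl','rb'))
c=lambda p:((p[0]+.5)/2.5-.5+180,(p[1]+.5)/2.5-.5)
T=s['tool_rot']
def q(n,px,z):
    P=np.array([onz(m,*c(p),z) for p in px]);d=P[1]-P[0]
    print(n,P.mean(0).round(4),((P.mean(0)-s['position'])@T).round(4),np.linalg.norm(np.diff(P,axis=0),axis=1).round(4),np.degrees(np.arctan2(d[1],d[0])).round(2))
q('tray',[(130,63),(555,67),(521,570),(153,567)],.052)
q('pocketrim',[(178,88),(508,90),(488,325),(192,325)],.052)
q('cart',[(187,97),(490,100),(478,311),(196,313)],.056)
q('blockbase far',[(258,489),(416,489)],.052)
q('blocktop far',[(247,527),(430,527)],.086)
print(s['position'])
E
```

```text
tray [0.5593 0.0336 0.052 ] [1.201e-01 6.060e-02 1.000e-04] [0.0903 0.1121 0.0907] 15.89
pocketrim [0.5521 0.0595 0.052 ] [0.1201 0.0875 0.0005] [0.0706 0.0489 0.0677] 16.06
cart [0.5511 0.0597 0.056 ] [ 0.1161  0.0879 -0.0004] [0.0639 0.0431 0.0632] 15.86
blockbase far [ 0.5689 -0.0011  0.052 ] [ 0.12    0.0246 -0.0004] [0.038] 16.4
blocktop far [ 0.5692 -0.0012  0.086 ] [ 0.086   0.0244 -0.0001] [0.0384] 16.4
[ 0.57624831 -0.02466194  0.17201335]
```

View pics/c11.png

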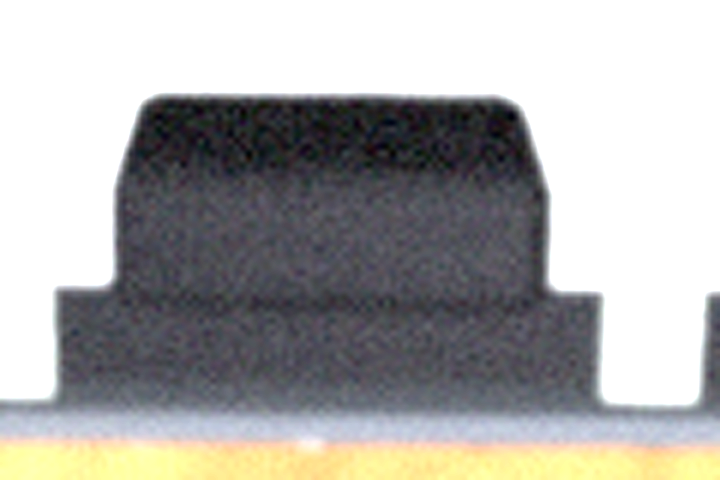

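```bash
python3 -m jog '[[-0.1,0,0.018,0,0.14],[-0.1,0,0.018,0,0.28],[-0.1,0,0.018,0,0.42],[-0.1,0,0.018,0,0.56],[-0.1,0,0.018,0,0.7],[-0.1,0,0.018,0,0.84],[-0.1,0,0.018,0,0.98],[-0.1,0,0.018,0,1.12],[-0.1,0,0.018,0,1.26],[-0.1,0,0.018,0,1.4],[-0.1,0,0.018,0,1.54],[-0.1,0,0.018,0,1.574],[-0.1,0.03,0.018,0,1.574],[-0.1,0.05,0.018,0,1.574],[-0.1,0.05,0.018,0,1.574],[-0.1,0.05,0.018,0,1.574]]' 40; python3 - <<'E'
from rig import env
import cv2,pickle
s=env.observe();m=env.camera_model('wrist');im=env.get_image('wrist');cv2.imwrite("pics/w6.png",im[:,:,::-1])
pickle.dump((s,m),open('w6.pkl','wb'))
E
```

```text
time_s: 11.3
position: [0.5717, -0.0076, 0.1229]
tool_rot: [[0.0, 0.961, 0.278], [-0.0, 0.278, -0.961], [-1.0, 0.0, 0.0]]
ft_force: [-0.3, -0.1, 1.3]
grip_width: 0.0382
```

View pics/w6.png

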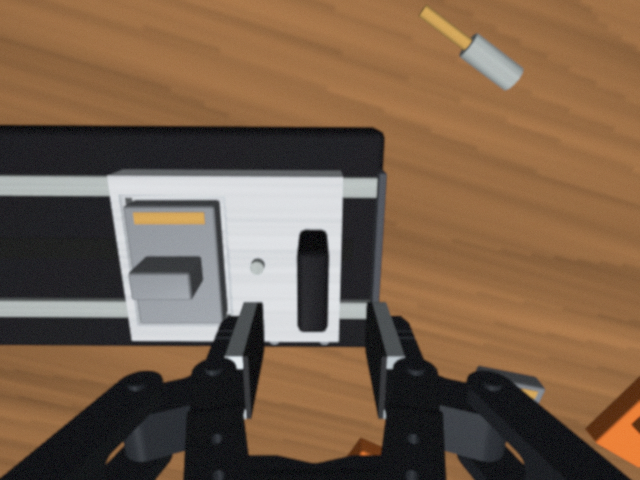

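Both pads straddle the pull block (block at columns 298–328, fingers at about 250 and 380). Descending and gripping.

```bash
python3 -m jog '[[-0.1,0.02,0,0,0],[-0.1,0.035,0,0,0],[-0.1,0.045,0,0,0],[-0.1,0.051,0,0,0],[-0.1,0.051,0,0,0],[-0.4,0.051,0,0,0],[-0.6,0.051,0,0,0],[-1,0.051,0,0,0],[-1,0.051,0,0,0],[-1,0.051,0,0,0],[-1,0.051,0,0,0],[-1,0.051,0,0,0]]' 50;  python3 - <<'E'
from rig import env
import cv2
im=env.get_image('wrist');cv2.imwrite("pics/w7.png",im[:,:,::-1])
E
```

```text
time_s: 12.55
position: [0.5719, -0.0081, 0.0722]
tool_rot: [[0.001, 0.961, 0.277], [-0.0, 0.277, -0.961], [-1.0, 0.001, 0.0]]
ft_force: [-0.5, 0.8, 7.0]
grip_width: 0.0131
```

View pics/w7.png

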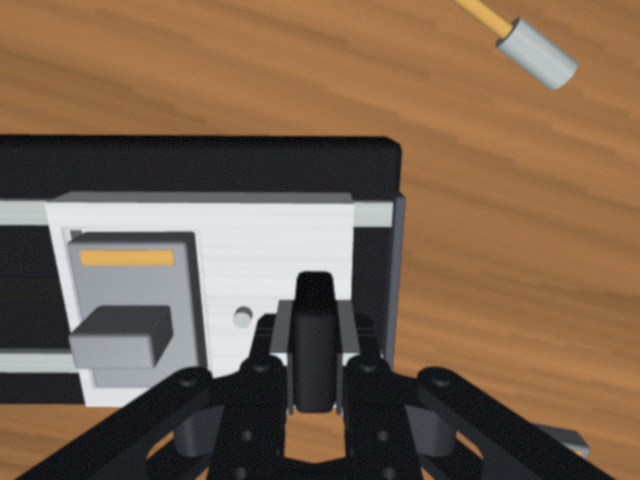

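```bash
cat > f.py <<'E'
from rig import env
import numpy as np
s=env.observe();T=s['tool_rot'];y=-T[:,2];P0=np.array([.5719,-.0081,.0722])
print('travel mm',(1000*(s['position']-P0)@y).round(2),'F slide',(s['ft_force']@y).round(2),'Flat',(s['ft_force']@T[:,1]).round(2),'Fz',s['ft_force'][2].round(2),'w',s['grip_width'].round(4),'v',np.abs(s['qvel']).max().round(2),'t',s['time_s'])
E
python3 -m jog '[[-1,0,0,-0.002,0],[-1,0,0,-0.005,0],[-1,0,0,-0.008,0],[-1,0,0,-0.011,0],[-1,0,0,-0.014,0],[-1,0,0,-0.017,0],[-1,0,0,-0.02,0]]' 60 >/dev/null; python3 f.py
python3 -m jog '[[-1,0,0,-0.002,0],[-1,0,0,-0.004,0],[-1,0,0,-0.006,0],[-1,0,0,-0.008,0],[-1,0,0,-0.01,0],[-1,0,0,-0.012,0]]' >/dev/null; python3 f.py
```

```text
Traceback (most recent call last):
  File "f.py", line 4, in <module>
    print('travel mm',(1000*(s['position']-P0)@y).round(2),'F slide',(s['ft_force']@y).round(2),'Flat',(s['ft_force']@T[:,1]).round(2),'Fz',s['ft_force'][2].round(2),'w',s['grip_width'].round(4),'v',np.abs(s['qvel']).max().round(2),'t',s['time_s'])
                                                                                                                                                                          ^^^^^^^^^^^^^^^^^^^^^
AttributeError: 'float' object has no attribute 'round'
Traceback (most recent call last):
  File "f.py", line 4, in <module>
    print('travel mm',(1000*(s['position']-P0)@y).round(2),'F slide',(s['ft_force']@y).round(2),'Flat',(s['ft_force']@T[:,1]).round(2),'Fz',s['ft_force'][2].round(2),'w',s['grip_width'].round(4),'v',np.abs(s['qvel']).max().round(2),'t',s['time_s'])
                                                                                                                                                                          ^^^^^^^^^^^^^^^^^^^^^
AttributeError: 'float' object has no attribute 'round'
```

```bash
sed -i "s/s\['grip_width'\].round(4)/s['grip_width']/;s/(s\['ft_force'\]@y).round(2)/float(s['ft_force']@y)/" f.py; python3 f.py
python3 - <<'E'
from rig import env
import cv2
im=env.get_image('top');b=cv2.resize(im[185:290,205:345,::-1],None,fx=5.5,fy=5.5,interpolation=cv2.INTER_CUBIC);cv2.imwrite('pics/c12.png',b)
E
```

```text
travel mm 31.22 F slide -3.362307104011963 Flat -1.55 Fz 5.57 w 0.013124988282777085 v 1.76 t 13.9
```

View pics/c12.png

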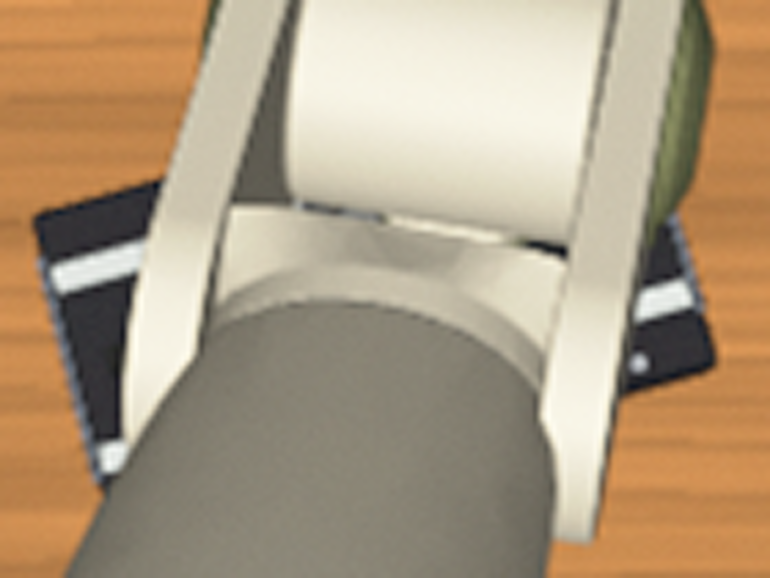

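```bash
python3 -m jog '[[-1,0,0,-0.001,0],[-1,0,0,-0.002,0],[-1,0,0,-0.003,0]]' >/dev/null; python3 f.py
python3 -m jog '[[-1,0,0,-0.001,0],[-1,0,0,-0.002,0],[-1,0,0,-0.003,0]]' >/dev/null; python3 f.py
python3 -m jog '[[-1,0,0,-0.001,0],[-1,0,0,-0.002,0]]' >/dev/null; python3 f.py
```

```text
travel mm 34.46 F slide -1.2120937359592459 Flat -0.04 Fz 5.89 w 0.012715696266735467 v 1.01 t 14.25
travel mm 38.23 F slide 3.9966808364175064 Flat 0.79 Fz 6.47 w 0.013250401819022015 v 1.18 t 14.55
travel mm 41.12 F slide 7.4932695700135 Flat 1.59 Fz 7.16 w 0.013014596041204075 v 1.02 t 14.75
```

```bash
python3 -m jog '[[-1,0,0,-0.001,0],[-1,0,0,-0.002,0]]' >/dev/null; python3 f.py
python3 -m jog '[[-1,0,0,-0.001,0],[-1,0,0,-0.002,0]]' >/dev/null; python3 f.py
```

```text
travel mm 42.75 F slide 2.603588440871205 Flat 0.85 Fz 5.7 w 0.013221968362682818 v 0.94 t 14.95
travel mm 43.24 F slide -6.862390375342981 Flat -1.55 Fz 5.2 w 0.01269456947525925 v 1.0 t 15.15
```

Pull (+7.5 N), zero crossing, then resistance (−6.9 N): the ball is in the notch at about 43 mm of travel. I'll ease back slightly and look at the pin.

```bash
python3 -m jog '[[-1,0,0,0.0005,0],[-1,0,0,0.0008,0],[-1,0,0,0.0008,0],[-1,0,0,0.0008,0],[-1,0,0,0.0008,0],[-1,0,0,0.0008,0]]' >/dev/null; python3 f.py
python3 - <<'E'
from rig import env
import cv2
im=env.get_image('wrist');cv2.imwrite("pics/w8.png",im[:,:,::-1])
o=cv2.imread('pics/w7.png')
f=lambda a:cv2.resize(a[190:410,40:370],None,fx=2.4,fy=2.4,interpolation=cv2.INTER_CUBIC)[:300]
import numpy as np
cv2.imwrite('pics/c13.png',np.vstack([f(o),f(im[:,:,::-1])]))
E
python3 f.py
```

```text
travel mm 43.01 F slide -0.2363992412954458 Flat -0.59 Fz 6.97 w 0.013160865010066752 v 0.08 t 15.75
travel mm 43.01 F slide -0.5004231111740649 Flat 0.22 Fz 6.12 w 0.013142355768217718 v 0.09 t 15.8
```

View pics/c13.png

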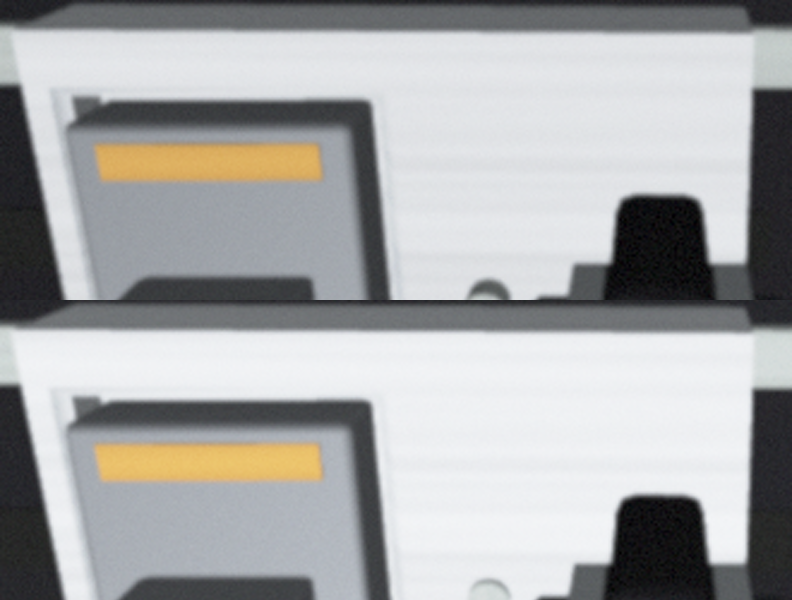

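View pics/w8.png

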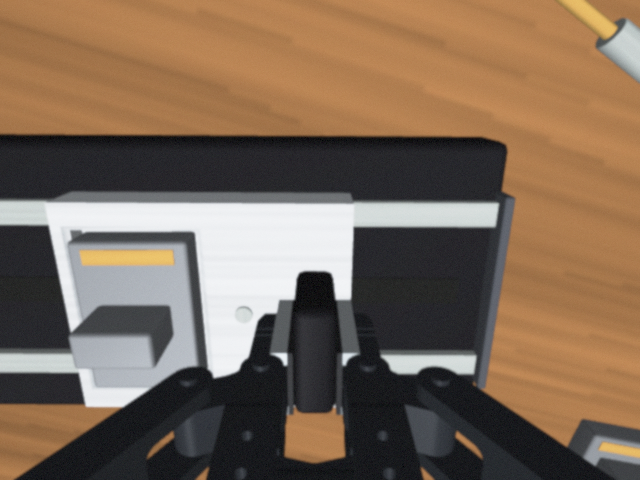

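The pin's dark side, visible before at (243,312), is gone now, so the pin has dropped. The cartridge still sits level in the pocket. I hold the pose briefly, then hand in.

```bash
python3 -m jog '[[-1,0,0,0,0],[-1,0,0,0,0],[-1,0,0,0,0],[-1,0,0,0,0],[-1,0,0,0,0]]'; python3 f.py; python3 -c "
from rig import env
print(env.close_job())"
```

```text
time_s: 16.3
position: [0.5602, 0.0333, 0.0722]
tool_rot: [[0.002, 0.961, 0.277], [-0.0, 0.277, -0.961], [-1.0, 0.002, 0.001]]
ft_force: [-0.2, 0.1, 5.9]
grip_width: 0.0131
travel mm 43.0 F slide 0.13140770807194344 Flat -0.19 Fz 5.93 w 0.013065608713036981 v 0.17 t 16.3
the job is handed in; nothing more can be done
None
```

The long grey cartridge is in the tray pocket, and the tray is clicked into the notch with the gripper still holding the pull block. I handed the job in at 16.3 s; no verdict is reported.

- **Cartridge:** it bottomed at the expected height, and the wrist view showed it flat and square. It sits in one corner of the pocket's play, so it is up to about 2 mm off centre, against the 3 mm limit.
- **Click:** sliding the tray, the force went from about −3 N of drag to a +7.5 N pull, through zero, then to −6.9 N of resistance at about 43 mm of travel. I eased back until it was near 0 N.
- **Last checks:** the wrist picture shows the pin dropped. The tray was at rest with about 0.1 N along the slide. The pull block is pinched at 13 mm with the grip set to 60 N; I could not measure the actual contact force.
- **Not fully checked:** a steady upward force of about 6 N remained while gripping the block. The arm blocked the top view at the end, so the other items were not re-measured, though nothing but the cartridge and tray was touched as far as the pictures show.

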